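Seat the pressing plate over the jig's locating pin and hold it pressed

ROBOT

A 6-joint arm with a two-finger parallel gripper is mounted at the origin on a cart in front of the work surface, level with it; the furniture and walls round the work are solid. World frame = base frame: x ahead of the robot, y to its left, z up, the work surface at z = 0. Lengths are in m, angles in degrees, forces in N, time in s.
With the tool pointing down it reaches from about 0.35 to 0.875 m from the base axis. Payload 4.2 kg.
Tool frame: the origin (TCP) lies on the front face of the gripper's body, between the roots of the fingers; the fingertips stand finger_overhang ahead of it and the grasp point (between the pads) lies 51 mm ahead of it (finger_overhang is the distance from the TCP to the fingertips, in m); z points along the fingers, y is the line along which they close (so a half turn about z gives the same grasp; the last joint's range is limited). The gripper opens to 87 mm and grips with 3 to 60 N. Pads are 19 mm wide; open, the fingers measure 117 mm over their backs; the gripper's body (75 mm by 190 mm) begins 51 mm behind the grasp point.
Start: joints at [-57.319, 22.042, 0.453, 0, -68.411, -14.817], TCP at [0.192, -0.595, 0.292] pointing down, gripper open.
Joint ranges: [-179.83, 179.83], [-69.29, 118.12], [-61.27, 80.66], [-181.25, 117.63], [-171.15, -9.14], [-177.46, 177.46]. Speed limits (degrees/s): [159.86, 159.86, 180, 180, 180, 180].

INTERFACE

Orientations are given as a 3x3 rotation matrix whose columns are the frame's x, y, z axes.
In Python, from station import sense, capture, camera_model, finish_job, finger_overhang gives the robot as it stands. The module is installed in compiled form; this text tells all that it offers.
- The arm moves only by the tool jog_arm, never from a script. Its argument "rows" is a list that holds one entry, the list of rows, each a list of 4 numbers: the shift along the tool's x, y, z in m, then the turn about the tool's z in rad. A call has 1 to 20 rows; each row shifts and turns the commanded pose from where the row before left it, along the tool's axes as they then stand; what a row does not reach is not made up. A row lasts 1/8 s, in which the tool goes at most 62.5 mm and 10.7 degrees, less where a joint would pass 70% of its speed; a pose out of reach is approached as far as the arm can. A call is refused whole if a number of a shift passes 0.0625 or a number of a turn 0.188, either way. A call with a gripper value outside its range is refused whole. "claw" is the opening, from 0 (shut) to 1 (fully open), set as the call begins (left out, the last holds). The fingers move at their own pace and stop on an object; the grip force is fixed at half the most. Time passes only in rows, so rows that do not move let the fingers close. It gives the time, the measured TCP pose, the force, the opening and the grip force at its end, in the units of the state.
- sense(): the state, without advancing time (a new reading comes with each control period).
- capture(name): name is "scene" or "top"; returns the picture (384x512x3 uint8, red, green, blue); there is no depth.
- camera_model(name): a dict with "fovy" (degrees; the focal length in pixels is half the picture's height over the tangent of half this angle, whatever the lens; pixels are square), "cx", "cy" (the principal point, pixels), "eye" and "rotation" of the camera in the world. Camera axes: x right, y down, z forward; pixel columns grow to the right and rows downward; lengths in m; the calibration is good to about 2 mm. A picture is of the moment at which its call begins. camera_model takes no time and is no camera call.
- finish_job(): hands the job in; it is judged then, once.
The state is a dict: "time_s": time; "joints": joint angles; "joint_velocities": joint speeds; "effort": joint torques, N m; "tcp_pos": TCP position; "ee_rot": TCP orientation; "wrist_force": force on the tool from outside, world axes, zero at the start; "moment": the same for the moment, N m; "gripper_width": opening from 0.0 (shut) to 1.0 (fully open); "gripper_force": force on a finger pad.
Only numpy, scipy, OpenCV 4.12 (cv2) and the standard library are available. Lean on these libraries where they do the work, as an engineer would, in place of code of your own. Each camera call takes 0.05 s, during which the arm holds its last target. There are 200 camera calls.

TASK

A pasted label lies on the sprung bed of the wooden pressing jig and needs pressure while it takes. Pick up the pressing plate by its handle, lay it on the jig's raised near sill with its tongue pointing to the bridge, slide it in under the bridge until it drops over the locating pin hidden beneath it, then press it fully down against the springs. Finish while still holding it pressed down: do not let go. Leave the eraser, loupe, bone folder and dropper bottle where they are.

Things in the scene. Friction and masses are not known exactly. Their poses are not given: they have to be found in the camera images.
- press_jig: Wooden pressing jig fixed to the table (place, yaw vary), 196 x 132 mm. Origin on the table surface below the seat's centre; x points from the near sill to the far bridge (slide direction), y across, z up; all jig numbers are mm in this frame. Baseboard x -112..84, 12 thick. Side rails, tops z 39: inner faces 84 apart for x 5..84, flaring to about 114 apart at the near end.
- jig_seat (a point): Seat, jig x 0, y 0, z 24 (on the unpressed bed). The seated plate's origin is here, its x along the jig's x: underside at z 24, or z 18 with the bed fully down. When seated its tail clears the sill by 3 mm and its tongue the end stop by 6 mm.
- jig_bridge (a point): Middle of the underside of the aluminium bridge over the jig's far end: x 70, z 53 (bridge x 58..82, top z 62; posts outside y +-42; end stop face at x 76 below it). The plate's tongue is clear of the bridge, seen from above, while the plate's origin is at jig x below -12.
- jig_bed (a joint): Sprung cork-faced bed (102 x 78 mm, centred at the jig's x 0, y 0) between the rails, carrying the label: 0 = up (top at z 24 mm), 0.006 m = fully down on its stop (top at z 18). It starts down at about 4 N (the plate's own weight does not move it) and needs about 10 N, plate's weight included, for the whole 6 mm.
- jig_pin (a point): Tip centre of the jig's steel locating pin, 12 mm diameter with a tapered tip (7 mm at the top); 8 mm of it stand above the unpressed bed.
- jig_sill (a point): Centre of the top face of the raised sill (deck, jig x -112..-53, y +-50, top z 32). The pin's tip is at z 32 too, so the plate rides level on both; with the plate's origin at jig x -40 it lies on sill and pin, clear of the bridge.
- pressing_plate: Loose wooden pressing plate lying on the table, about 0.22 kg (varies 0.7 to 1.3 times), with a bar handle. Origin at the centre of the underside of its 100 x 80 x 20 mm body (x by y by z). x points to the tongue: 50 mm wide, 10 mm thick, flush with the underside, reaching out to x 70. Handle: a bar 64 mm long in x, 18 mm wide in y, standing on the top face from z 20 to z 54.
- plate_hole (a point): Mouth of the blind hole in the plate's underside, at plate x 25, y 0: 15 mm diameter, 16 mm deep; it goes over the pin and is not seen from above.
- plate_grip (a point): Middle of the plate's handle, on its centre line, 42 mm above the underside; grip it across its 18 mm width.
- eraser: Eraser 23 x 40 x 13 mm, bystander; origin under its centre.
- loupe: Black stand loupe, 37 mm diameter, 38 mm high, bystander; origin under its centre.
- bone_folder: Flat bone folder 22 x 155 x 4 mm, bystander; origin under its centre.
- dropper_bottle: Brown dropper bottle 34 mm diameter, 102 mm high, bystander; origin under its centre.
Not all that is in view belongs to the job. There is more than one size of the pressing_plate; the one meant has the size given above.

How it is judged (in metres and radians):
On the way, in this order (a step that is already met when the one before it is completed fails the run):
1. the plate lies level on the sill, between the rails and in line with the jig, not yet under the bridge (x of pressing_plate in the frame of press_jig between -0.07 and -0.01 m and y of pressing_plate in the frame of press_jig between -0.012 and 0.012 m and z of pressing_plate in the frame of press_jig between 0.027 and 0.038 m and angle between the x axis of pressing_plate and the x axis of press_jig, either way round below 0.2 rad and contact force between pressing_plate and press_jig above 0.2 N and angle between pressing_plate's own z axis and vertical below 0.15 rad), for 0.1 s.
2. the plate has dropped over the pin (horizontal distance between plate_hole and jig_pin below 0.004 m and z of pressing_plate in the frame of press_jig below 0.027 m and angle between pressing_plate's own z axis and vertical below 0.08 rad), for 0.1 s.
At the end, for the whole second after the job is handed in: The plate sits over the pin (hole within 4 mm of the pin's axis, level within 0.06 rad, in line with the jig within 0.1 rad, tongue under the bridge), the robot's fingers still bear on it (over 2 N) and keep the bed pressed down by more than 4.5 of its 6 mm, at rest (horizontal distance between plate_hole and jig_pin below 0.004 m and angle between the x axis of pressing_plate and the x axis of press_jig, either way round below 0.1 rad and x of pressing_plate in the frame of press_jig between -0.008 and 0.008 m and angle between pressing_plate's own z axis and vertical below 0.06 rad and z of pressing_plate in the frame of press_jig below 0.0205 m and value of joint jig_bed above 0.0045 m and contact force between pressing_plate and the fingers above 2 N and linear speed of pressing_plate below 0.02 m/s); the arm keeps its last pose, push and grip.
It fails at once if a bystander (eraser, loupe, bone folder or dropper bottle) is pushed more than 3 cm away (distance of any of eraser, loupe, bone_folder, dropper_bottle from where it was at the start of the episode above 0.03 m).
It also fails if it takes over 40 s, if anything falls off the work surface, if the arm or the gripper's body presses on something with over 40 N, if the wrist force passes 120 N, or if a joint passes its speed limit or range.

## Working session

There is one attempt and no reset: what is moved stays moved. The work goes in short steps, Python scripts to look and compute and a tool call to move; the robot and the scene stay as the last step left them, time stands still between calls to the robot, and variables do not carry over. Pictures are saved under pics/ and viewed, at most 10 in all, crops included, and the job is handed in when it is done.

Besides the shell and the picture viewer there is one more tool, called after "Request:" in YAML: its name, and indented under it one key for each argument. jog_arm: Moves the arm, as the interface text tells. Its arguments: {"type":"object","properties":{"rows":{"type":"array"},"claw":{"type":"number"}},"required":["rows"]}

```bash
mkdir -p pics; python3 - <<'E'
from station import *
import cv2
for n in("scene","top"):
    cv2.imwrite(f"pics/{n}0.png",cv2.cvtColor(capture(n),cv2.COLOR_RGB2BGR)); m=camera_model(n); print(n,m)
s=sense(); print(s, finger_overhang if not callable(finger_overhang) else finger_overhang())
E
```

```text
scene {'fovy': 46.69188060704904, 'cx': 251.61482985687988, 'cy': 190.3258103115717, 'eye': array([0.17824542, 0.80270772, 0.65298409]), 'rotation': array([[-0.89568532, -0.23165343,  0.37958465],
       [-0.44429412,  0.50211896, -0.74194292],
       [-0.01872302, -0.8331946 , -0.55266283]])}
top {'fovy': 48.161631267716864, 'cx': 252.28901079030362, 'cy': 190.3232224653346, 'eye': array([0.43995989, 0.0172598 , 0.92773499]), 'rotation': array([[ 0.0014778 , -0.98833081,  0.15231556],
       [-0.99995951, -0.00281251, -0.00854769],
       [ 0.00887633, -0.15229677, -0.98829495]])}
{'time_s': 0.1, 'joints': array([-5.73171147e+01,  2.20857687e+01,  3.88689560e-01, -2.43239987e-02,
       -6.84134644e+01, -1.48147269e+01]), 'joint_velocities': array([ 0.0337982 , -0.02882002,  0.23300013,  0.07824768, -0.04486188,
       -0.05816981]), 'effort': array([ 6.92099434e-05, -3.91689849e+01,  1.87935627e+01,  4.23185527e+00,
        1.34842933e-02, -7.06926903e-05]), 'tcp_pos': array([ 0.19164276, -0.59446939,  0.29128502]), 'ee_rot': array([[-9.51813056e-01, -3.06678013e-01, -7.09552576e-04],
       [-3.06678813e-01,  9.51811290e-01,  1.83701715e-03],
       [ 1.11987383e-04,  1.96610165e-03, -9.99998061e-01]]), 'wrist_force': array([-0.30410445,  0.17625032,  0.69690156]), 'moment': array([ 0.06085368, -0.00474133,  0.0081861 ]), 'gripper_force': 0.0, 'gripper_width': 1.0007438356209415} 0.0697
```

View pics/scene0.png

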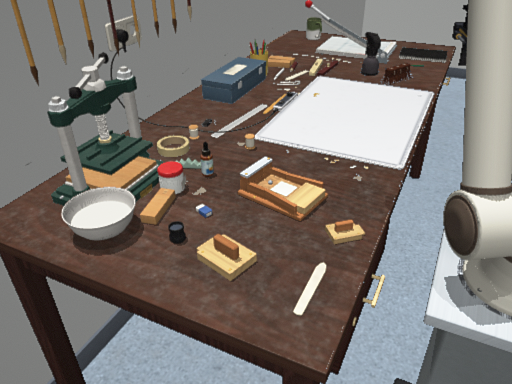

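View pics/top0.png

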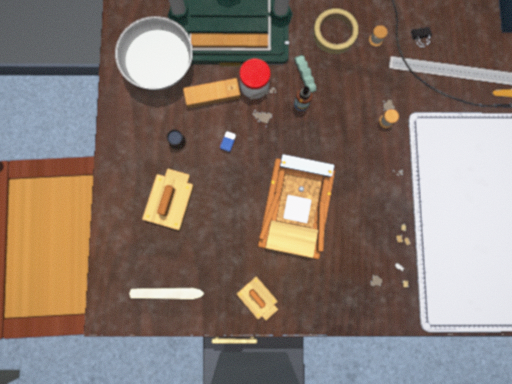

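The top view shows the full-size plate at (168,200) with its handle along about (163,212)-(168,188). The jig is at (297,207), with the white bridge at (307,165) and the sill at (292,240). The small plate at (257,298) is the decoy. Next I'll measure with masks.

```bash
cat > h.py <<'E'
import numpy as np, cv2
from station import *
def ray(n,uv,z):
    m=camera_model(n); f=192/np.tan(np.radians(m["fovy"]/2))
    d=m["rotation"]@np.array([(uv[0]-m["cx"])/f,(uv[1]-m["cy"])/f,1.])
    return m["eye"]+d*(z-m["eye"][2])/d[2]
def proj(n,P):
    m=camera_model(n); f=192/np.tan(np.radians(m["fovy"]/2))
    c=(np.asarray(P)-m["eye"])@m["rotation"]; return c[:2]/c[2]*f+[m["cx"],m["cy"]]
def box(mask,n,z):
    c=max(cv2.findContours(mask.astype(np.uint8),cv2.RETR_EXTERNAL,cv2.CHAIN_APPROX_NONE)[0],key=cv2.contourArea)
    P=np.array([ray(n,p[0],z)[:2] for p in c],dtype=np.float32)
    (cx,cy),s,a=cv2.minAreaRect(P*1000); 
    if s[0]<s[1]: s=s[::-1]; a+=90
    return (round(cx,1),round(cy,1)),np.round(s,1),round(a,1),c
def win(mask,x0,y0,x1,y1):
    o=np.zeros_like(mask); o[y0:y1,x0:x1]=mask[y0:y1,x0:x1]; return o
E
python3 - <<'E'
from h import *
im=cv2.imread("pics/top0.png"); hsv=cv2.cvtColor(im,cv2.COLOR_BGR2HSV)
for p in[(166,200),(152,205),(182,200),(292,243),(293,228),(307,165),(300,170),(268,215),(257,298)]: print(p,hsv[p[1],p[0]])
a=cv2.resize(im[150:265,135:345],None,fx=3.8,fy=3.8,interpolation=cv2.INTER_CUBIC)
cv2.imwrite("pics/crop.png",a)
E
```

```text
(166, 200) [ 14 168 204]
(152, 205) [ 22 110 246]
(182, 200) [ 23 108 245]
(292, 243) [ 25  99 248]
(293, 228) [ 21 112 240]
(307, 165) [ 98   4 248]
(300, 170) [165  10 147]
(268, 215) [ 13 165 219]
(257, 298) [ 13 170 222]
```

View pics/crop.png

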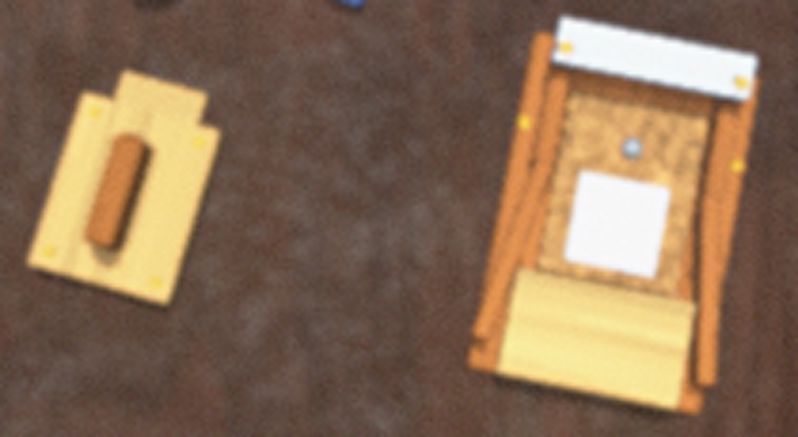

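The crop shows the plate's tongue pointing up, tilted slightly right, with the handle at crop (118,190). The pin is at crop (632,148), which is about px (301.3,188.9). The sill and bridge have clean outlines to box.

```bash
python3 - <<'E'
from h import *
im=cv2.imread("pics/top0.png"); h=cv2.cvtColor(im,cv2.COLOR_BGR2HSV); H,S,V=h[...,0],h[...,1],h[...,2]
br=(H<18)&(S>140)&(V>110); ye=(H>17)&(H<30)&(S>70)&(S<140)&(V>190); wh=(S<40)&(V>190)
pl=win(br|ye,135,160,205,240)
print("plate",box(cv2.morphologyEx(pl.astype(np.uint8),cv2.MORPH_OPEN,np.ones((3,3))),"top",.02)[:3])
print("handle",box(win(br,150,178,182,218),"top",.054)[:3])
core=cv2.morphologyEx(pl.astype(np.uint8),cv2.MORPH_CLOSE,np.ones((5,5)))
body=cv2.morphologyEx(core,cv2.MORPH_OPEN,cv2.getStructuringElement(cv2.MORPH_ELLIPSE,(29,29))); print("body",box(body,"top",.02)[:3])
print("sill",box(win(ye,258,215,325,260),"top",.032)[:3])
print("bridge",box(win(wh,275,150,340,180),"top",.062)[:3])
print("label",box(win(wh,280,190,315,226),"top",.024)[:3])
pin=win((S<70)&(V>90)&(H>85),296,184,307,194); ys,xs=np.nonzero(pin); print(len(xs),xs.mean(),ys.mean(),ray("top",(xs.mean(),ys.mean()),.030))
for p in [(28,265),(168,303),(219,130),(80,93)]: print(ray("top",(135+p[0]/3.8-.37,150+p[1]/3.8-.37),.02)*1000)
for nm,p,z in [("dropper",(303,97),.1)]: print(nm,ray("top",p,z))
E
```

```text
plate ((564.3, 187.5), array([118.1,  80.8]), 164.1)
handle ((555.0, 188.8), array([62.3, 17. ]), 163.5)
body ((563.0, 187.4), array([115.3,  80. ]), 163.8)
sill ((477.3, -72.3), array([99.7, 58.5]), 78.4)
bridge ((626.7, -102.3), array([107.7,  23.9]), 78.2)
label ((540.7, -85.3), array([51. , 50.7]), 78.7)
10 300.7 188.6 [ 0.5823028  -0.09303091  0.03      ]
[517.15916289 242.16069597  20.        ]
[496.2528246  163.91898435  20.        ]
[593.53236965 137.90843758  20.        ]
[614.48945327 216.79714472  20.        ]
dropper [ 0.75849141 -0.09202089  0.1       ]
```

Request:
jog_arm:
  rows:
    - [[-0.0366,0.0397,0.004,0],[-0.0366,0.0397,0.004,0],[-0.0366,0.0397,0.004,0],[-0.0366,0.0397,0.004,0],[-0.0366,0.0397,0.004,0],[-0.0366,0.0397,0.004,0],[-0.0366,0.0397,0.004,0],[-0.0366,0.0397,0.004,0],[-0.0366,0.0397,0.004,0],[-0.0366,0.0397,0.004,0],[-0.0366,0.0397,0.004,0],[-0.0366,0.0397,0.004,0],[-0.0366,0.0397,0.004,0],[-0.0366,0.0397,0.004,0],[-0.0366,0.0397,0.004,0],[-0.0366,0.0397,0.004,0],[0,0,0,0.149],[0,0,0,0.149],[0,0,0,0.149],[0,0,0,0.149]]
  claw: 1

```text
time_s: 2.6
tcp_pos: [0.554, 0.1894, 0.2276]
ee_rot: [[-0.958, 0.285, -0.001], [0.285, 0.958, -0.001], [0.001, -0.001, -1.0]]
wrist_force: [-1.1, 0.4, -0.4]
gripper_width: 1.005
gripper_force: 0.0
```

Request:
jog_arm:
  rows:
    - [[-0.001,0,0.027,0],[0,0,0.027,0],[0,0,0.027,0],[0,0,0.027,0],[0,0,0.018,0],[0,0,0.009,0],[0,0,0,0]]

```text
time_s: 3.48
tcp_pos: [0.555, 0.189, 0.0927]
ee_rot: [[-0.96, 0.28, -0.001], [0.28, 0.96, -0.001], [0.001, -0.001, -1.0]]
wrist_force: [0.6, -0.3, -0.2]
gripper_width: 1.0
gripper_force: 0.0
```

Request:
jog_arm:
  rows:
    - [[0,0,0,0],[0,0,0,0],[0,0,0,0],[0,0,0,0],[0,0,0,0],[0,0,0,0]]
  claw: 0

```text
time_s: 4.22
tcp_pos: [0.5552, 0.1891, 0.0932]
ee_rot: [[-0.96, 0.28, -0.0], [0.28, 0.96, -0.0], [0.0, -0.0, -1.0]]
wrist_force: [0.6, -0.2, -0.4]
gripper_width: 0.4
gripper_force: 0.0
```

Request:
jog_arm:
  rows:
    - [[0,0,0,0],[0,0,0,0],[0,0,0,0],[0,0,0,0]]

```text
time_s: 4.72
tcp_pos: [0.5553, 0.1892, 0.0932]
ee_rot: [[-0.96, 0.28, 0.0], [0.28, 0.96, 0.0], [-0.0, 0.0, -1.0]]
wrist_force: [-0.4, 0.4, -0.5]
gripper_width: 0.204
gripper_force: 30.0
```

Request:
jog_arm:
  rows:
    - [[0,0,-0.01,0],[0,0,-0.02,0],[0,0,-0.03,0],[0,0,-0.02,0],[0,0,0,0],[0,0,0,0]]

```text
time_s: 5.48
tcp_pos: [0.5545, 0.1887, 0.1724]
ee_rot: [[-0.96, 0.281, -0.002], [0.281, 0.96, -0.001], [0.002, -0.001, -1.0]]
wrist_force: [0.2, 0.5, -1.8]
gripper_width: 0.205
gripper_force: 30.0
```

Request:
jog_arm:
  rows:
    - [[-0.0026,-0.0168,0,0],[-0.0052,-0.0335,0,0],[-0.0052,-0.0335,0,0],[-0.0052,-0.0335,0,0],[-0.0052,-0.0335,0,0],[-0.0052,-0.0335,0,0],[-0.0052,-0.0335,0,0],[-0.0052,-0.0335,0,0],[-0.0026,-0.0168,0,0],[0,0,0,-0.042],[0,0,0,-0.042],[0,0,0,0],[0,0,0,0]]

```text
time_s: 7.1
tcp_pos: [0.5198, -0.0799, 0.173]
ee_rot: [[-0.98, 0.199, -0.001], [0.199, 0.98, -0.0], [0.001, -0.0, -1.0]]
wrist_force: [0.0, 0.0, -1.4]
gripper_width: 0.205
gripper_force: 30.0
```

```bash
python3 - <<'E'
from h import *
im=cv2.cvtColor(capture("top"),cv2.COLOR_RGB2BGR);cv2.imwrite("pics/top1.png",im)
s=sense();print(s["tcp_pos"],s["wrist_force"])
sc=cv2.cvtColor(capture("scene"),cv2.COLOR_RGB2BGR);cv2.imwrite("pics/scene1.png",sc)
a=cv2.resize(im[140:275,230:360],(578,600),interpolation=cv2.INTER_CUBIC)
b=cv2.resize(sc[120:240,220:345],None,fx=4.6,fy=4.6,interpolation=cv2.INTER_CUBIC)
cv2.imwrite("pics/c1.png",cv2.resize(np.hstack([a,cv2.resize(b,(600,600))]),(800,408)))
E
```

```text
[ 0.51984526 -0.07986856  0.17305769] [-0.57181819 -0.09378874 -1.02431565]
```

View pics/c1.png

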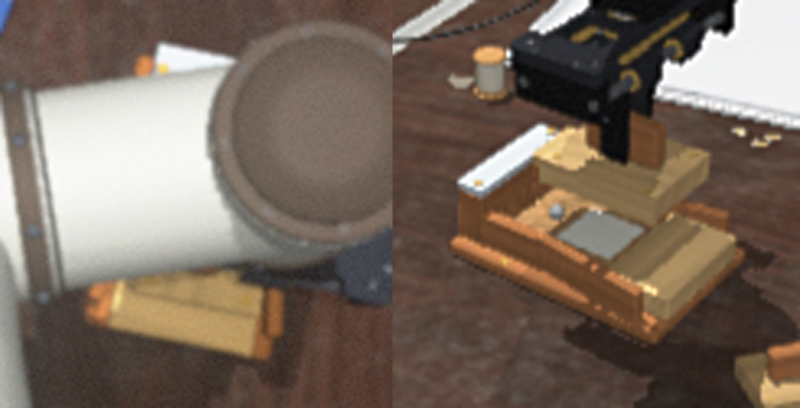

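Top view is blocked by the arm. The scene view shows the plate held level and in line above the sill, so I'll lower it.

Request:
jog_arm:
  rows:
    - [[0,0,0.012,0],[0,0,0.016,0],[0,0,0.012,0],[0,0,0.003,0],[0,0,0.002,0],[0,0,0.002,0],[0,0,0.001,0],[0,0,0,0],[0,0,0,0]]

```text
time_s: 8.32
tcp_pos: [0.5201, -0.0799, 0.1254]
ee_rot: [[-0.98, 0.199, 0.0], [0.199, 0.98, 0.0], [-0.0, 0.0, -1.0]]
wrist_force: [-0.1, -0.8, -2.1]
gripper_width: 0.204
gripper_force: 30.0
```

```bash
python3 - <<'E'
from h import *
s=sense();print(s["tcp_pos"],s["wrist_force"],s["moment"])
sc=cv2.cvtColor(capture("scene"),cv2.COLOR_RGB2BGR)
th=np.radians(-11.5); J=np.array([.558,-.0885]); c,si=np.cos(th),np.sin(th)
w=lambda x,y,z:[J[0]+c*x-si*y,J[1]+si*x+c*y,z]
b=cv2.resize(sc[140:225,225:340],None,fx=6,fy=6,interpolation=cv2.INTER_CUBIC)
for p in [(-.09,.04,.052),(-.09,-.04,.052),(.01,.04,.052),(-.09,.04,.032),(.03,.025,.042),(.01,.04,.032)]:
    u=(proj("scene",w(*p))-[225,140]+.5)*6; cv2.circle(b,tuple(int(v) for v in u),4,(0,0,255),1)
cv2.imwrite("pics/c2.png",b)
E
```

```text
[ 0.52005579 -0.07989272  0.1254356 ] [-0.06287289 -0.76321449 -2.13957283] [-0.04644783 -0.04587115  0.00208594]
```

View pics/c2.png

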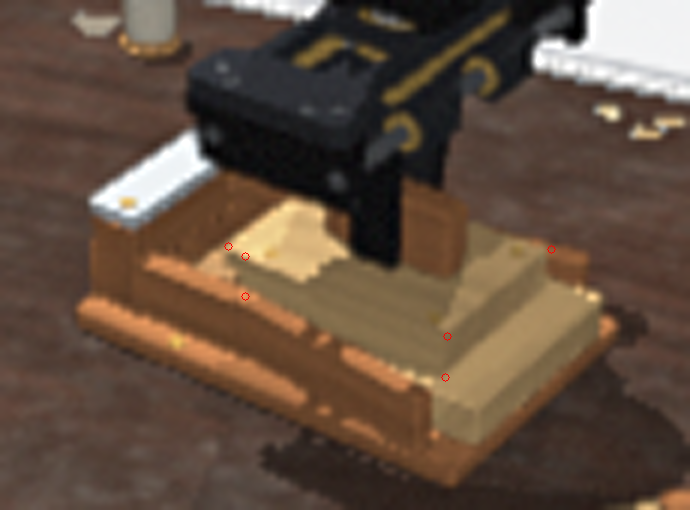

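The predicted corners coincide with the plate's edges: tail corner at (447,337) and far tail corner at (551,249). The plate still hangs (-2.1 N), so I'll go down a bit more.

Request:
jog_arm:
  rows:
    - [[0,0,0.001,0],[0,0,0.001,0],[0,0,0,0],[0,0,0,0]]

```text
time_s: 8.88
tcp_pos: [0.5201, -0.0799, 0.1251]
ee_rot: [[-0.98, 0.198, 0.001], [0.198, 0.98, -0.0], [-0.001, -0.0, -1.0]]
wrist_force: [-3.6, 0.6, 10.8]
gripper_width: 0.2
gripper_force: 30.0
```

Request:
jog_arm:
  rows:
    - [[0,0,-0.0012,0],[0,0,0,0],[0,0,0,0]]

```text
time_s: 9.25
tcp_pos: [0.5202, -0.0799, 0.1252]
ee_rot: [[-0.98, 0.199, 0.0], [0.199, 0.98, -0.0], [-0.0, -0.0, -1.0]]
wrist_force: [-1.9, 1.0, 6.5]
gripper_width: 0.203
gripper_force: 30.0
```

Request:
jog_arm:
  rows:
    - [[-0.003,0,0,0],[-0.005,0,0,0],[-0.005,-0.0004,0,0],[-0.005,-0.0005,0,0],[-0.005,0,0,0],[-0.005,0,0,0],[-0.003,0,0,0],[-0.001,0,0,0],[0,0,0,0],[0,0,0,0]]

```text
time_s: 10.5
tcp_pos: [0.5502, -0.0873, 0.125]
ee_rot: [[-0.98, 0.199, -0.002], [0.199, 0.98, -0.0], [0.002, -0.001, -1.0]]
wrist_force: [-4.0, 1.1, 8.0]
gripper_width: 0.205
gripper_force: 30.0
```

Request:
jog_arm:
  rows:
    - [[-0.001,0.0002,0,0],[-0.001,0.0002,0,0],[-0.001,0,0,0],[-0.001,0,0,0],[-0.001,0,0,0],[-0.001,0,0,0],[-0.001,0,0,0],[-0.001,0,0,0],[0,0,0,0],[0,0,0,0]]

```text
time_s: 11.75
tcp_pos: [0.5591, -0.0884, 0.1244]
ee_rot: [[-0.98, 0.199, -0.0], [0.199, 0.98, 0.0], [0.0, 0.0, -1.0]]
wrist_force: [-0.2, -0.0, -0.8]
gripper_width: 0.204
gripper_force: 30.0
```

The contact force is gone, so the hole is over the pin and the tail is off the sill. Lowering.

Request:
jog_arm:
  rows:
    - [[0,0,0.0015,0],[0,0,0.0015,0],[0,0,0.0015,0],[0,0,0.0015,0],[0,0,0,0],[0,0,0,0]]

```text
time_s: 12.5
tcp_pos: [0.5591, -0.0884, 0.1185]
ee_rot: [[-0.98, 0.199, 0.0], [0.199, 0.98, 0.0], [-0.0, 0.0, -1.0]]
wrist_force: [-0.4, 0.3, -2.2]
gripper_width: 0.201
gripper_force: 30.0
```

Request:
jog_arm:
  rows:
    - [[0,0,0.001,0],[0,0,0.001,0],[0,0,0,0],[0,0,0,0],[0,0,0,0]]

```text
time_s: 13.12
tcp_pos: [0.5591, -0.0883, 0.1167]
ee_rot: [[-0.98, 0.199, 0.0], [0.199, 0.98, 0.0], [-0.0, 0.0, -1.0]]
wrist_force: [-1.4, 0.5, 3.3]
gripper_width: 0.205
gripper_force: 30.0
```

Request:
jog_arm:
  rows:
    - [[0,0,0.0015,0],[0,0,0.0015,0],[0,0,0.0015,0],[0,0,0.0015,0],[0,0,0,0],[0,0,0,0]]

```text
time_s: 13.88
tcp_pos: [0.5591, -0.0883, 0.1112]
ee_rot: [[-0.98, 0.199, 0.0], [0.199, 0.98, -0.0], [-0.0, -0.0, -1.0]]
wrist_force: [-2.9, 1.9, 8.3]
gripper_width: 0.207
gripper_force: 30.0
```

Request:
jog_arm:
  rows:
    - [[0,0,0.001,0],[0,0,0.0005,0],[0,0,0,0],[0,0,0,0]]

```text
time_s: 14.38
tcp_pos: [0.5591, -0.0883, 0.1111]
ee_rot: [[-0.98, 0.198, 0.0], [0.198, 0.98, -0.0], [-0.001, -0.0, -1.0]]
wrist_force: [-7.0, 2.2, 15.6]
gripper_width: 0.201
gripper_force: 30.0
```

```bash
python3 - <<'E'
from h import *
s=sense();print(s["tcp_pos"],s["wrist_force"],s["moment"],s["gripper_force"])
sc=cv2.cvtColor(capture("scene"),cv2.COLOR_RGB2BGR)
cv2.imwrite("pics/c3.png",cv2.resize(sc[140:225,225:340],None,fx=6,fy=6,interpolation=cv2.INTER_CUBIC))
E
```

```text
[ 0.55911238 -0.08834439  0.1111028 ] [-6.99638229  2.20641877 15.5810893 ] [ 0.74925175  1.85688374 -0.01574238] 29.99995680525899
```

View pics/c3.png

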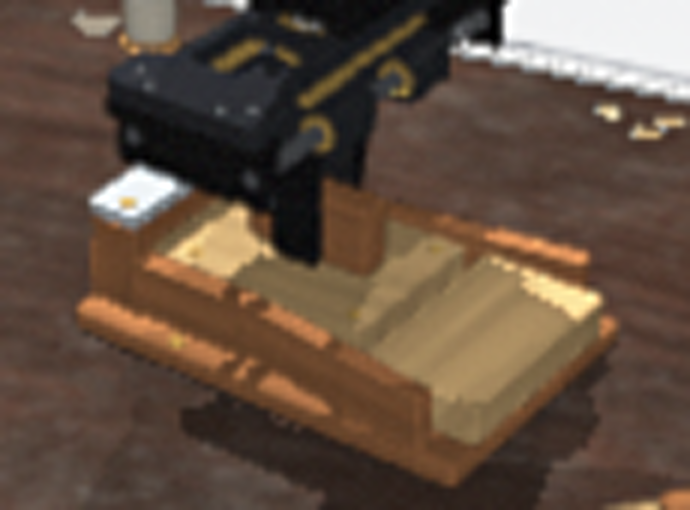

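The plate sits low behind the sill with its tongue under the bridge. The bed is bottomed: 6 mm of travel and the force rising stiffly to 15.6 N. Handing in.

```bash
python3 -c "
from station import *
print(finish_job())"
```

```text
the job is handed in; nothing more can be done
None
```

I handed the job in at about 14.5 s with the plate over the pin, its tongue under the bridge and the gripper still holding the bed down (about 6 mm of travel, 15.6 N at the wrist); the bystanders were clear of every planned path and I felt no contact with them, but I did not check them again at the end, and no verdict was returned.

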